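# Pull the red-capped sample tube from the light rack and stand it on the balance

### The job

Pull the red-capped tube straight up out of the small blue rack and set it down gently, standing upright, in the middle of the round steel pan of the balance. The rack is light and loose: do not tip it, lift it or drag it away, and leave the green-capped tube in it.

Things in the scene. Friction and masses are not known exactly. Their poses are not given: they have to be found in the camera images.
- tube_red: White flat-bottomed sample tube with a RED screw cap, loose, about 45 g, 114 mm tall: body 28 mm in diameter, cap 34 mm in diameter over the top 22 mm (92 to 114 mm above its underside). Origin at the centre of its underside, z along its axis up to the cap. It stands loosely, its foot on the well's floor, in one end well of the rack (either end) with about 1.5 mm of play all round.
- tube_green: The same tube with a GREEN cap, standing in the other end well of the rack, where it stays. Origin and axes as for the red-capped tube.
- rack: Lightweight rack of bright blue plastic, loose on the bench, about 90 g empty, 52 x 156 x 58 mm (x, y, z). Origin at the centre of its underside, z up, y along its row of three round wells at y = -50, 0 and +50 mm; the middle one is empty. Each well is 31 mm wide and 40 mm deep, its floor 18 mm above the bench, so the tubes' caps span 110 to 132 mm above the bench; a tube is free of its well once raised by 40 mm. The row lies within 30 degrees of the robot's y direction.
- pan (a point): Centre of the upper face of the balance's fixed round steel pan, 130 mm in diameter, 72 mm above the bench, z up. The balance is a fixed low white box about 240 x 190 x 60 mm (x, y, z) under the pan, its display towards the robot; nothing near the pan stands higher than it.
Not all that is in view belongs to the job. What is shaped like the tube_red but pink or purple is not meant.

How it is judged:
On the way:
1. the red-capped tube is clear of its well, above the rack, and the rack still stands level (z of tube_red in the frame of rack above 0.058 m and angle between rack's own z axis and vertical below 0.1 rad), for 0.05 s.
At the end, for the whole second after the job is handed in: The red-capped tube stands upright (within about 7 degrees) and still on the balance pan, its foot within 35 mm of the pan's centre; the rack stands level within 30 mm of where it began, with the green-capped tube still down in its well (horizontal distance between tube_red and pan below 0.035 m and z of tube_red in the frame of pan between -0.006 and 0.006 m and angle between tube_red's own z axis and vertical below 0.12 rad and linear speed of tube_red below 0.02 m/s and angle between rack's own z axis and vertical below 0.08 rad and distance of rack from where it was at the start of the episode below 0.03 m and z of tube_green in the frame of rack between 0.01 and 0.026 m and angle between tube_green's own z axis and vertical below 0.18 rad); the robot touches nothing.
It fails at once if the rack is tipped by more than 12 degrees (angle between rack's own z axis and vertical above 0.21 rad).
It fails at once if the rack is lifted more than 20 mm off the bench (height (world z) of rack above 0.02 m).
It fails at once if the red-capped tube is dropped (falls freely more than about 20 mm) (linear speed of tube_red above 0.63 m/s and contact force between tube_red and the fingers below 0.01 N).
It also fails if it takes over 38 s, if anything falls off the work surface, if the arm or the gripper's body presses on something with over 40 N, if the wrist force passes 120 N, or if a joint passes its speed limit or range.

### The arm

A 6-joint arm with a two-finger parallel gripper is mounted at the origin on the work surface. World frame = base frame: x ahead of the robot, y to its left, z up, the work surface at z = 0. Lengths are in m, angles in rad, forces in N, time in s.
With the tool pointing down it reaches from about 0.375 to 0.9 m from the base axis. Payload 3.1 kg.
Tool frame: the origin (TCP) lies on the centre line of the jaws, within the pads' length; the fingertips stand 14 mm ahead of it and the grasp point (between the pads) lies 5 mm behind it; y points along the fingers, z is the direction in which the jaws open and shut, and the axes are right-handed (so a half turn about y gives the same grasp; the last joint's range is limited). The gripper opens to 87 mm and grips with 3 to 60 N. Pads are 19 mm wide; open, the fingers measure 117 mm over their backs; the gripper's body (75 mm by 190 mm) begins 51 mm behind the grasp point.
Start: joints at [0.97, 0.527, 1.433, -0, 1.181, -0.178], TCP at [0.256, 0.57, 0.237] pointing down, gripper open.
Joint ranges: [-3.08, 3.08], [-0.75, 2.2], [0.22, 2.44], [-1.43, 4.57], [0, 2.65], [-2.85, 2.85]. Speed limits (rad/s): [2.79, 2.79, 3.14, 3.14, 3.14, 3.14].

### API

Orientations are given as a unit quaternion [x, y, z, w].
In Python, from rig import robot, vision gives the robot as it stands.
- The arm moves only by the shell command python3 -m crank 'ROWS' [FORCE]. ROWS is JSON, a list of rows, each a list of 7 numbers: the shift along the tool's x, y, z as a fraction of full scale, then the turn, a rotation vector about the tool's x, y, z as a fraction of full scale, then the gripper command: -1 is shut, 1 is fully open, values between are in proportion. In form: [[x, y, z, wx, wy, wz, grip], ...]. A call has 1 to 10 rows; each row is the pose to reach, as a shift and turn from the pose commanded when the call began, along the tool's axes at that moment, turning the shorter way round; what a row does not reach only later rows make up. Full scale, the value 1, is 50 cm for a shift and pi rad for a turn. A row lasts 1/8 s, in which the tool goes at most 62.5 mm and 10.7 degrees, less where a joint would pass 70% of its speed; a pose out of reach is approached as far as the arm can. A call with a number of a shift or a turn outside -1 to 1 is refused whole. A call with a gripper value outside its range is refused whole. The fingers move at their own pace and stop on an object; FORCE is the grip in N (left out, the last holds). Time passes only in rows, so rows that repeat a pose let the fingers close. It gives the time, the measured TCP pose, the force and the opening at its end, in the units of the state.
- robot.get_obs(): the state, without advancing time (a new reading comes with each control period).
- vision.camera(name): name is "side" or "top" or "wrist"; returns the picture (420x560x3 uint8, blue, green, red); there is no depth.
- vision.camera_info(name): a dict with "vfov" (degrees; the focal length in pixels is half the picture's height over the tangent of half this angle, whatever the lens; pixels are square), "cx", "cy" (the principal point, pixels), "world_from_camera" (4x4, takes a point from camera to world coordinates); the wrist camera has in their place "tool_from_camera" (4x4, takes a point from camera to tool coordinates, whose origin is the TCP and whose axes are the tool frame's). Camera axes: x right, y up, looking along -z (the intrinsics and any distortion apply to the point x, -y, -z); pixel columns grow to the right and rows downward; lengths in m; the calibration is good to about 2 mm. A picture is of the moment at which its call begins: read the wrist's pose just before it. camera_info takes no time and is no camera call.
- robot.hand_in(): hands the job in, once; it reports no verdict.
The state is a dict: "time": time; "q": joint angles; "joint_velocities": joint speeds; "joint_torque": joint torques, N m; "position": TCP position; "tool_rot": TCP orientation; "ft_force": force on the tool from outside, world axes, zero at the start; "moment": the same for the moment, N m; "grip_width": finger opening in m.
Only numpy, scipy, OpenCV 4.12 (cv2) and the standard library are available. Lean on these libraries where they do the work, as an engineer would, in place of code of your own. Each camera call takes 0.05 s, during which the arm holds its last target.

## Working session

There is one attempt and no reset: what is moved stays moved. The work goes in short steps, Python scripts to look and compute and a shell command to move; the robot and the scene stay as the last step left them, time stands still between calls to the robot, and variables do not carry over. Pictures are saved under pics/ and viewed, and the job is handed in when it is done.

```bash
ls; mkdir -p pics; python3 - <<'E'
from rig import robot, vision
import cv2
o=robot.get_obs()
for k in("time","position","tool_rot","grip_width","ft_force"):print(k,o[k])
for n in("side","top","wrist"):
    cv2.imwrite(f"pics/{n}0.png",vision.camera(n)); print(n,vision.camera_info(n))
E
```

```text
pics
time 0.0
position [0.25602317 0.56938358 0.23558514]
tool_rot [ 0.69206688 -0.14867311  0.14809128 -0.69065817]
grip_width 0.08697658552203633
ft_force [-1.17919015  0.02587764 -0.22847149]
side {'vfov': 54.49461388417896, 'cx': 281.0448843338889, 'cy': 202.2231202310429, 'world_from_camera': array([[-0.98977511,  0.10483424, -0.09672135,  0.52402243],
       [-0.1426111 , -0.74018304,  0.65710816,  0.48426823],
       [-0.00270406,  0.66418284,  0.74756528,  0.63291856],
       [ 0.        ,  0.        ,  0.        ,  1.        ]])}
top {'vfov': 53.924260084060386, 'cx': 278.11828835191557, 'cy': 206.92984823606076, 'world_from_camera': array([[-0.0103187 ,  0.98985941, -0.14167523,  0.47282846],
       [-0.99953107, -0.0142953 , -0.02707937,  0.00401453],
       [-0.02883006,  0.14132937,  0.98954274,  0.73298446],
       [ 0.        ,  0.        ,  0.        ,  1.        ]])}
wrist {'vfov': 64.22094852178991, 'cx': 280.6674117558614, 'cy': 205.7171512576827, 'tool_from_camera': array([[-4.25927973e-04, -9.55634918e-01, -2.94553427e-01,
        -8.14853561e-02],
       [-2.32444946e-04,  2.94553541e-01, -9.55634950e-01,
        -1.48810152e-01],
       [ 9.99999882e-01, -3.38564202e-04, -3.47591099e-04,
        -3.72885552e-04],
       [ 0.00000000e+00,  0.00000000e+00,  0.00000000e+00,
         1.00000000e+00]])}
```

View pics/side0.png

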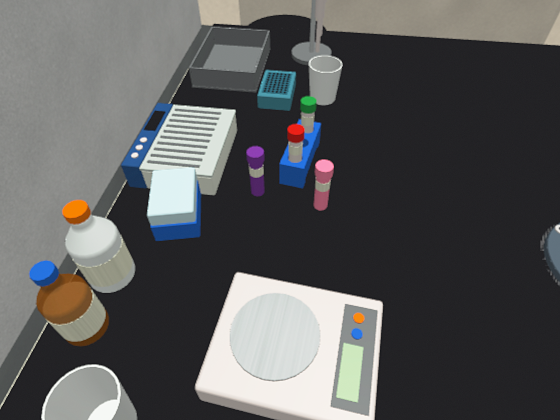

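View pics/top0.png

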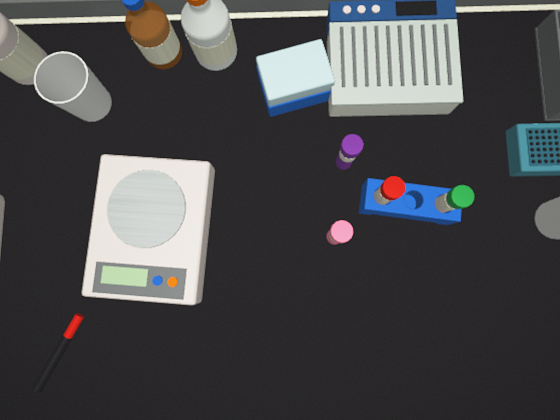

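View pics/wrist0.png

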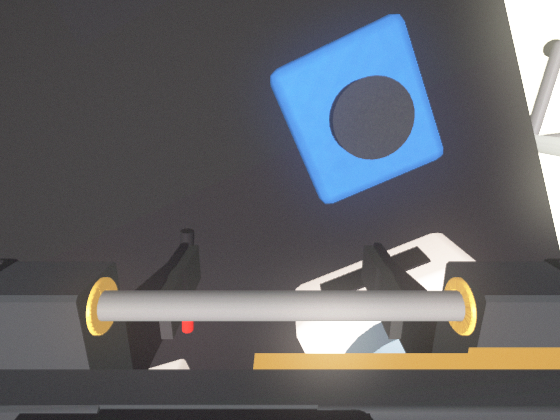

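Side view: a red cap at (296,132) and a green cap at (308,104) in the blue rack, with free-standing purple (256,155) and pink (323,168) tubes. The balance pan is at (275,336).
Top view: red cap (393,188), green (461,196), purple (351,146), pink (341,232), and a red-tipped pen (75,325). The pan is at (146,208). Only the tube at (393,188) is both red-capped and in the rack, so that is the one. I'll measure it and check it in a crop.

```bash
cat > h.py <<'E'
import numpy as np, cv2
from rig import robot, vision
from scipy.spatial.transform import Rotation as R
def ray(info,u,v,T=None):
    f=210/np.tan(np.radians(info["vfov"])/2)
    T=info["world_from_camera"] if T is None else T
    d=T[:3,:3]@np.array([(u-info["cx"])/f,-(v-info["cy"])/f,-1]); return T[:3,3],d
def plane(info,u,v,z,T=None):
    c,d=ray(info,u,v,T); return c+d*(z-c[2])/d[2]
def tri(rays):
    A=0;b=0
    for c,d in rays:
        d=d/np.linalg.norm(d);P=np.eye(3)-np.outer(d,d);A=A+P;b=b+P@c
    p=np.linalg.solve(A,b); return p,[np.linalg.norm(np.cross(p-c,d/np.linalg.norm(d))) for c,d in rays]
def hsv(im,lo,hi): return cv2.inRange(cv2.cvtColor(im,cv2.COLOR_BGR2HSV),lo,hi)
def blobs(m,mn=40):
    n,l,s,c=cv2.connectedComponentsWithStats(m)
    return [(i,s[i],c[i]) for i in range(1,n) if s[i][4]>mn],l
def toolpose():
    o=robot.get_obs();T=np.eye(4);T[:3,:3]=R.from_quat(o["tool_rot"]).as_matrix();T[:3,3]=o["position"];return T
E
python3 - <<'E'
from h import *
t=cv2.imread("pics/top0.png");s=cv2.imread("pics/side0.png")
it,is_=vision.camera_info("top"),vision.camera_info("side")
def redm(im): return hsv(im,(0,180,80),(6,255,255))|hsv(im,(174,180,80),(180,255,255))
def grm(im): return hsv(im,(50,120,40),(75,255,255))
def blm(im): return hsv(im,(105,150,60),(125,255,255))
for nm,f in(("red",redm),("green",grm),("blue",blm)):
    for v,im in(("top",t),("side",s)):
        for i,st,c in blobs(f(im))[0]: print(nm,v,st,c.round(1))
a=cv2.resize(t[150:260,310:490],None,fx=4,fy=4,interpolation=cv2.INTER_CUBIC)
cv2.imwrite("pics/crop_t.png",a)
a=cv2.resize(s[80:220,230:350],None,fx=4,fy=4,interpolation=cv2.INTER_CUBIC)
cv2.imwrite("pics/crop_s.png",a)
E
```

```text
red top [381 176  24  24 451] [392.5 187.5]
red top [ 63 314  21  25 241] [ 72.9 326. ]
red side [287 124  17  18 263] [295.2 132.6]
green top [447 185  28  24 518] [460.6 196.4]
green side [300  96  17  17 244] [307.6 104.1]
blue top [122   0  22  11 172] [132.9   3.9]
blue top [ 327    0  130   32 1665] [385.7  11.1]
blue top [258  73  72  44 661] [295.7 102.6]
blue top [ 359  178  103   47 2525] [408.3 203.3]
blue top [153 276   9   9  70] [156.9 280.2]
blue side [ 122  103   51   85 1076] [142.1 150.1]
blue side [ 279  121   42   68 1254] [299.6 160.3]
blue side [150 182  51  59 904] [179.8 226.6]
blue side [ 30 261  29  25 542] [ 43.6 272.7]
blue side [352 328  10  11  89] [356.5 333.2]
```

View pics/crop_t.png

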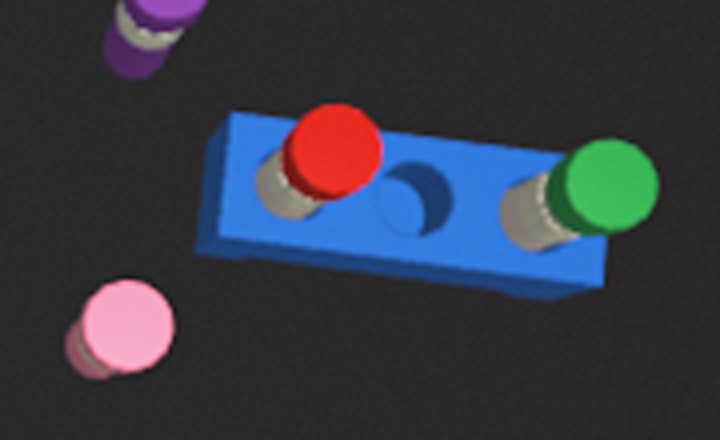

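View pics/crop_s.png

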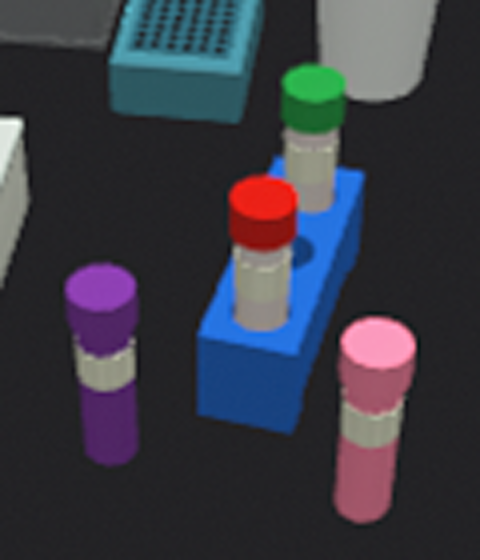

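The crops confirm it: a red cap on a white body, in the rack's +y end well. The pink and purple tubes stand apart from the rack. Next I'll compute positions.

```bash
python3 - <<'E'
from h import *
t=cv2.imread("pics/top0.png");s=cv2.imread("pics/side0.png")
it,is_=vision.camera_info("top"),vision.camera_info("side")
C={"red":((393.5,186.9),(295.7,129.4)),"green":((462.6,195.9),(308.2,100.5)),"purple":((351.9,145.5),(255.4,151.5)),"pink":((341.6,231.2),(324,165.5))}
for n,(a,b) in C.items():
    p,e=tri([ray(it,*a),ray(is_,*b)])
    print(n,p.round(4),np.round(e,4),"top@.132",plane(it,*a,.132).round(4),"side@.132",plane(is_,*b,.132).round(4))
for nm,(x,y) in {"A":(232,112),"B":(610,157),"C":(602,265),"D":(218,237)}.items():
    print(nm,plane(it,310+x/4-.4,150+y/4-.4,.058).round(4))
# pan ellipse: saturation-based segmentation
for nm,im,info,c in(("top",t,it,(146,208)),("side",s,is_,(275,336))):
    h=cv2.cvtColor(im,cv2.COLOR_BGR2HSV)
    pv=h[c[1]-20:c[1]+20,c[0]-20:c[0]+20].reshape(-1,3); print(nm,pv.mean(0),pv.std(0))
    g=cv2.GaussianBlur(im,(3,3),0)
    m=cv2.inRange(g.astype(np.uint8),(0,0,0),(255,255,255))
    b=im[...,2].astype(int)
    m=((im[...,2].astype(int)-im[...,0])<4).astype(np.uint8)*255   # greyish/cool vs warm white
    m=cv2.morphologyEx(m,cv2.MORPH_OPEN,np.ones((5,5)))
    bl,l=blobs(m,500)
    i=l[c[1],c[0]]
    if i:
        cs,_=cv2.findContours((l==i).astype(np.uint8),cv2.RETR_EXTERNAL,cv2.CHAIN_APPROX_NONE)
        k=max(cs,key=cv2.contourArea); el=cv2.fitEllipse(k);print(el,plane(info,*el[0],.072).round(4))
E
```

```text
red [ 0.5871 -0.1499  0.1306] [0.0007 0.0007] top@.132 [ 0.5862 -0.1494  0.132 ] side@.132 [ 0.5876 -0.1483  0.132 ]
green [ 0.5722 -0.2492  0.1312] [0.0009 0.0009] top@.132 [ 0.5712 -0.2487  0.132 ] side@.132 [ 0.573  -0.2483  0.132 ]
purple [ 0.6571 -0.0939  0.1132] [0.0014 0.0014] top@.132 [ 0.6501 -0.0908  0.132 ] side@.132 [ 0.6536 -0.0735  0.132 ]
pink [ 0.5245 -0.0739  0.1129] [0.001 0.001] top@.132 [ 0.5219 -0.0714  0.132 ] side@.132 [ 0.5254 -0.0536  0.132 ]
A [ 0.6165 -0.1265  0.058 ]
B [ 0.5951 -0.2799  0.058 ]
C [ 0.5505 -0.2734  0.058 ]
D [ 0.5642 -0.1186  0.058 ]
top [ 65.130625   5.3      213.45375 ] [5.60801321 1.04821276 2.34688324]
((145.8989715576172, 208.5416717529297), (74.82949829101562, 78.47454833984375), 47.954322814941406) [0.5679 0.238  0.072 ]
side [ 76.240625   5.489375 220.710625] [4.01313152 1.2722567  2.18102891]
((274.4407043457031, 336.4031677246094), (86.48727416992188, 89.27896881103516), 79.84700012207031) [0.5695 0.2455 0.072 ]
```

```bash
cat >> h.py <<'E'
def plan(p,zdir,o=None):
    """shift (fraction) and turn (fraction) from measured pose to TCP p, fingers down, jaws along zdir (xy)"""
    T=toolpose() if o is None else o
    z=np.array([zdir[0],zdir[1],0.]);z/=np.linalg.norm(z)
    if z@T[:3,2]<0:z=-z
    y=np.array([0,0,-1.]);x=np.cross(y,z);Rt=np.c_[x,y,z]
    d=T[:3,:3].T@(np.array(p)-T[:3,3]); w=R.from_matrix(T[:3,:3].T@Rt).as_rotvec()
    return (d/.5).round(4),(w/np.pi).round(4)
E
python3 - <<'E'
from h import *
T=toolpose();print(T.round(3), robot.get_obs()["q"])
print(plan([.587,-.150,.235],[.149,.989]))
print(plan([.587,-.150,.235],[.989,-.149]))
E
```

```text
[[ 0.912 -0.001  0.41   0.256]
 [-0.41  -0.001  0.912  0.57 ]
 [-0.    -1.    -0.002  0.236]
 [ 0.     0.     0.     1.   ]] [ 9.69496438e-01  5.28258354e-01  1.43363231e+00 -4.83417631e-06
  1.18140636e+00 -1.78507707e-01]
(array([ 1.194 ,  0.003 , -1.0408]), array([ 0.0005, -0.087 , -0.0002]))
(array([ 1.194 ,  0.003 , -1.0408]), array([5.00e-04, 4.13e-01, 3.00e-04]))
```

```bash
python3 -m crank '[[0.6,0,-0.52,0,-0.087,0,1],[0.6,0,-0.52,0,-0.087,0,1],[0.6,0,-0.52,0,-0.087,0,1],[0.6,0,-0.52,0,-0.087,0,1],[0.6,0,-0.52,0,-0.087,0,1],[0.6,0,-0.52,0,-0.087,0,1],[0.6,0,-0.52,0,-0.087,0,1],[0.6,0,-0.52,0,-0.087,0,1]]' 15
python3 - <<'E'
from h import *
print(robot.get_obs()["q"]);print(plan([.587,-.150,.235],[.149,.989]))
E
```

```text
time: 1.15
position: [0.424, 0.2083, 0.2365]
tool_rot: [0.705, -0.054, 0.054, -0.705]
ft_force: [-0.1, 0.8, 0.2]
grip_width: 0.087
[ 2.19438677e-01  3.23499004e-01  1.80375663e+00  3.85132178e-05
  1.01448840e+00 -1.19805773e+00]
(array([ 0.4315,  0.0029, -0.6584]), array([ 0.    , -0.0012, -0.    ]))
```

```bash
python3 -m crank '[[0.43,0,-0.658,0,-0.001,0,1],[0.43,0,-0.658,0,-0.001,0,1],[0.43,0,-0.658,0,-0.001,0,1],[0.43,0,-0.658,0,-0.001,0,1],[0.43,0,-0.658,0,-0.001,0,1],[0.43,0,-0.658,0,-0.001,0,1],[0.43,0,-0.658,0,-0.001,0,1],[0.43,0,-0.658,0,-0.001,0,1],[0.43,0,-0.658,0,-0.001,0,1]]'
python3 - <<'E'
from h import *
T=toolpose(); im=vision.camera("wrist"); cv2.imwrite("pics/wrist1.png",im)
i=vision.camera_info("wrist"); W=T@i["tool_from_camera"]
np.save("W1.npy",W)
m=hsv(im,(0,180,60),(6,255,255))|hsv(im,(174,180,60),(180,255,255))
for k,s,c in blobs(m)[0]: print(s,c,plane(i,*c,.132,W).round(4))
print(plan([.587,-.150,.235],[.149,.989]))
E
```

```text
time: 2.28
position: [0.5859, -0.145, 0.2362]
tool_rot: [-0.705, 0.052, -0.05, 0.706]
ft_force: [-0.6, 0.8, -0.1]
grip_width: 0.0869
(array([ 0.0035,  0.0028, -0.0096]), array([-0.0003,  0.0017, -0.0006]))
```

View pics/wrist1.png

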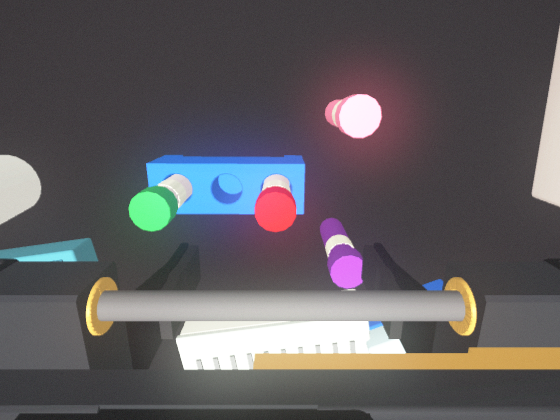

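The wrist view shows the red cap at (276,208), green at (154,208), pink at (359,116) and purple at (346,268). Red and green sit in the rack as expected.

```bash
python3 - <<'E'
from h import *
im=cv2.imread("pics/wrist1.png");i=vision.camera_info("wrist");W=np.load("W1.npy")
print(im[208,276])
h=cv2.cvtColor(im,cv2.COLOR_BGR2HSV);print(h[208,276],h[225,276])
m=hsv(im,(0,150,120),(8,255,255))|hsv(im,(168,150,120),(180,255,255))
for k,s,c in blobs(m)[0]: print(s,c,plane(i,*c,.132,W).round(4))
for c in((276,208),(154,208)):print(plane(i,*c,.132,W).round(4))
E
```

```text
[109  89 255]
[176 166 255] [178 171 255]
[ 255  187   42   45 1500] [275.202      209.29133333] [ 0.5844 -0.1492  0.132 ]
[ 0.5835 -0.1484  0.132 ]
[ 0.5695 -0.2441  0.132 ]
```

```bash
python3 -m crank '[[0,0,0,0,0,0,1],[0,0,0,0,0,0,1]]'
python3 - <<'E'
from h import *
print(robot.get_obs()["position"],plan([.586,-.149,.115],[.149,.989]))
E
```

```text
time: 2.58
position: [0.5867, -0.1466, 0.2368]
tool_rot: [-0.705, 0.051, -0.051, 0.705]
ft_force: [-0.5, 0.3, -1.0]
grip_width: 0.087
[ 0.58673397 -0.14655187  0.23680564] (array([-0.0008,  0.2436, -0.0051]), array([-0.    ,  0.0014,  0.    ]))
```

```bash
python3 -m crank '[[-0.001,0.05,-0.005,0,0.001,0,1],[-0.001,0.1,-0.005,0,0.001,0,1],[-0.001,0.14,-0.005,0,0.001,0,1],[-0.001,0.18,-0.005,0,0.001,0,1],[-0.001,0.21,-0.005,0,0.001,0,1],[-0.001,0.23,-0.005,0,0.001,0,1],[-0.001,0.244,-0.005,0,0.001,0,1],[-0.001,0.244,-0.005,0,0.001,0,1],[-0.001,0.244,-0.005,0,0.001,0,1]]'
python3 - <<'E'
from h import *
print(robot.get_obs()["position"],plan([.586,-.149,.115],[.149,.989]))
for n in("wrist","side"):cv2.imwrite(f"pics/{n}2.png",vision.camera(n))
s=cv2.imread("pics/side2.png");cv2.imwrite("pics/side2c.png",cv2.resize(s[40:240,200:400],None,fx=3,fy=3))
E
```

```text
time: 3.7
position: [0.5864, -0.1502, 0.1151]
tool_rot: [0.705, -0.052, 0.053, -0.705]
ft_force: [-0.3, -0.4, -0.6]
grip_width: 0.0872
[ 0.58644517 -0.15015878  0.11506153] (array([-0.0012,  0.0001,  0.0022]), array([0.0001, 0.    , 0.0003]))
```

View pics/side2c.png

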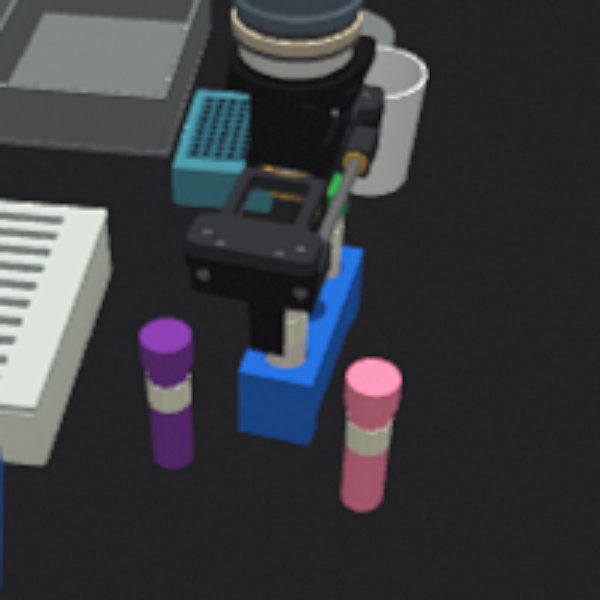

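View pics/wrist2.png

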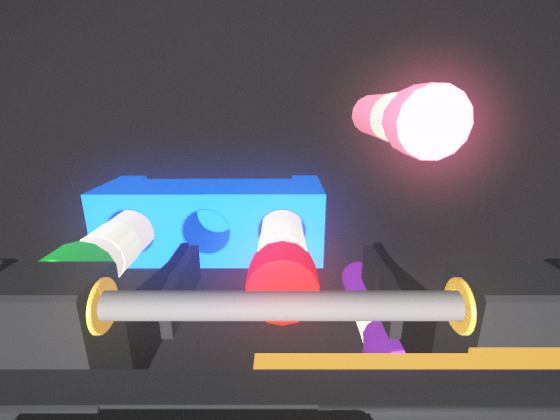

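The side crop shows the jaws around the tube, with the rack untouched. In the wrist view the cap is at (283,285), centred between the fingers at columns 195 and 370. Closing gently.

```bash
python3 -m crank '[[0,0,0,0,0,0,0.2],[0,0,0,0,0,0,0],[0,0,0,0,0,0,-0.1],[0,0,0,0,0,0,-0.2],[0,0,0,0,0,0,-0.3],[0,0,0,0,0,0,-0.5],[0,0,0,0,0,0,-0.7],[0,0,0,0,0,0,-1],[0,0,0,0,0,0,-1]]' 15
```

```text
time: 4.92
position: [0.586, -0.15, 0.1145]
tool_rot: [-0.705, 0.053, -0.053, 0.705]
ft_force: [-0.0, -0.1, -0.5]
grip_width: 0.0334
```

```bash
python3 -m crank '[[0,-0.01,0,0,0,0,-1],[0,-0.02,0,0,0,0,-1],[0,-0.03,0,0,0,0,-1],[0,-0.04,0,0,0,0,-1],[0,-0.04,0,0,0,0,-1]]'
python3 - <<'E'
from h import *
s=vision.camera("side");cv2.imwrite("pics/side3c.png",cv2.resize(s[40:240,200:400],None,fx=3,fy=3))
E
```

```text
time: 5.55
position: [0.5864, -0.1501, 0.1352]
tool_rot: [0.705, -0.052, 0.053, -0.705]
ft_force: [-0.6, 0.2, -0.1]
grip_width: 0.0333
```

View pics/side3c.png

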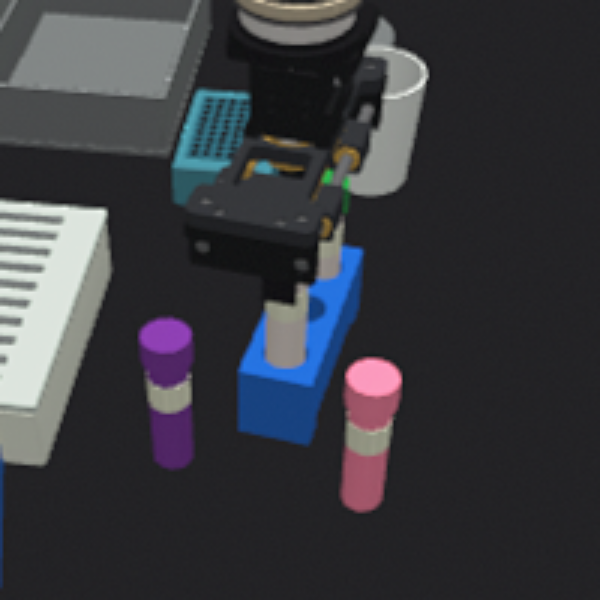

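The tube is rising (its band is now visible) and the rack is unmoved at the same pixels. Continuing the lift.

```bash
python3 -m crank '[[0,-0.02,0,0,0,0,-1],[0,-0.04,0,0,0,0,-1],[0,-0.06,0,0,0,0,-1],[0,-0.08,0,0,0,0,-1],[0,-0.11,0,0,0,0,-1],[0,-0.14,0,0,0,0,-1],[0,-0.17,0,0,0,0,-1],[0,-0.2,0,0,0,0,-1],[0,-0.23,0,0,0,0,-1],[0,-0.23,0,0,0,0,-1]]'
python3 - <<'E'
from h import *
s=vision.camera("side");cv2.imwrite("pics/side4.png",s)
t=vision.camera("top");cv2.imwrite("pics/top4.png",t)
print(plan([.569,.240,.25],[.149,.989]),plan([.569,.240,.25],[0,1]))
E
```

```text
time: 6.85
position: [0.5869, -0.1504, 0.2513]
tool_rot: [0.706, -0.052, 0.054, -0.705]
ft_force: [0.8, -0.1, 0.3]
grip_width: 0.0333
(array([-0.1495, -0.0009,  0.766 ]), array([-0.    ,  0.    , -0.0001])) (array([-0.1495, -0.0009,  0.766 ]), array([-0.    , -0.0476, -0.0001]))
```

View pics/side4.png

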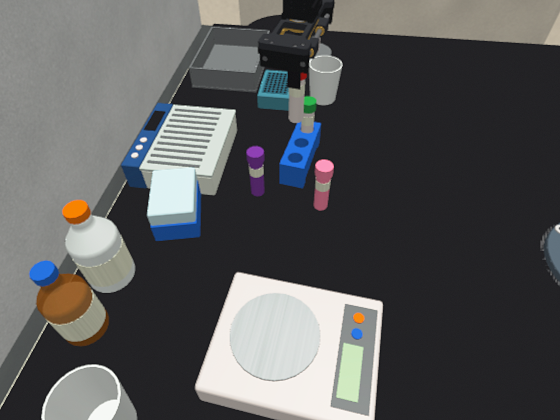

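View pics/top4.png

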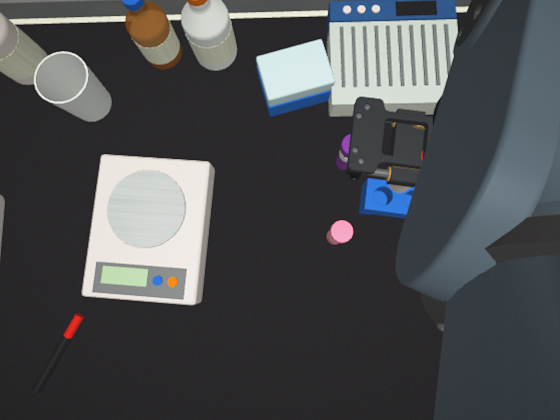

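The red tube is held clear of the rack. The rack stands level at (300,155) with the green tube still in it. Carrying it over to the pan.

```bash
python3 -m crank '[[-0.004,0,0.02,0,0,0,-1],[-0.01,0,0.05,0,0,0,-1],[-0.018,0,0.09,0,0,0,-1],[-0.027,0,0.14,0,0,0,-1],[-0.037,0,0.19,0,0,0,-1],[-0.047,0,0.24,0,0,0,-1],[-0.057,0,0.29,0,0,0,-1],[-0.067,0,0.34,0,0,0,-1],[-0.076,0,0.39,0,0,0,-1],[-0.086,0,0.44,0,0,0,-1]]' && python3 -m crank '[[-0.01,0,0.05,0,0,0,-1],[-0.02,0,0.1,0,0,0,-1],[-0.03,0,0.15,0,0,0,-1],[-0.039,0,0.2,0,0,0,-1],[-0.047,0,0.24,0,0,0,-1],[-0.053,0,0.275,0,0,0,-1],[-0.059,0,0.305,0,0,0,-1],[-0.063,0,0.325,0,0,0,-1],[-0.063,0,0.33,0,0,0,-1],[-0.063,0,0.33,0,0,0,-1]]'
python3 - <<'E'
from h import *
T=toolpose();w=vision.camera("wrist");cv2.imwrite("pics/wrist5.png",w)
np.save("W5.npy",T@vision.camera_info("wrist")["tool_from_camera"])
s=vision.camera("side");cv2.imwrite("pics/side5.png",s)
print(plan([.569,.242,.25],[.149,.989]))
E
```

```text
time: 8.2
position: [0.5755, 0.0763, 0.2495]
tool_rot: [-0.705, 0.053, -0.052, 0.705]
ft_force: [1.0, 0.6, -0.2]
grip_width: 0.0331
time: 9.45
position: [0.5698, 0.2415, 0.2495]
tool_rot: [0.705, -0.053, 0.053, -0.705]
ft_force: [-0.4, -0.6, -0.7]
grip_width: 0.0329
(array([-0.0019, -0.0009,  0.0013]), array([ 0.0001, -0.0002, -0.    ]))
```

View pics/wrist5.png

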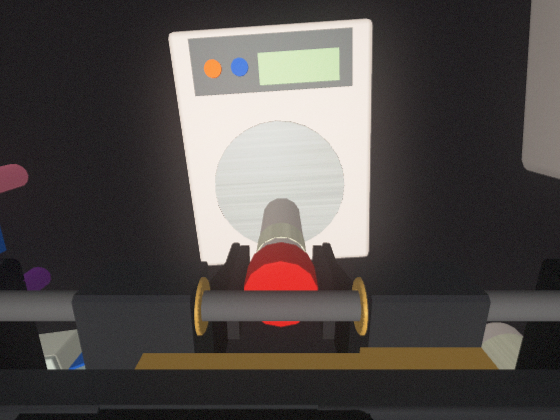

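View pics/side5.png

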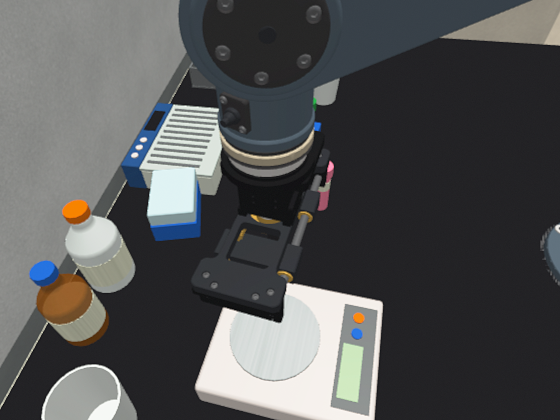

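In the wrist view the pan's centre is at about (280,184), with edges at columns 215 and 345 and the top edge at row 121. The tube hangs upright between the jaws. Cross-checking the pan's position.

```bash
python3 - <<'E'
from h import *
i=vision.camera_info("wrist");W=np.load("W5.npy")
P=[plane(i,*c,.072,W) for c in((215,184),(345,184),(280,121))]
for p in P:print(p.round(4))
print("diam",np.linalg.norm(P[0]-P[1]),"mid",((P[0]+P[1])/2).round(4), "c from top edge: down x +.065",P[2][:2]+.065*np.array([.989,-.149]))
E
```

```text
[0.5564 0.1769 0.072 ]
[0.5757 0.3055 0.072 ]
[0.5055 0.2503 0.072 ]
diam 0.13004534764118755 mid [0.566  0.2412 0.072 ] c from top edge: down x +.065 [0.56981954 0.24064024]
```

All three views agree on the pan at about (0.569, 0.2415), with a measured diameter of 130 mm. Foot contact is expected at TCP z ≈ 0.169. Descending to about 8 mm above that first.

```bash
python3 -m crank '[[-0.001,0.02,0,0,0,0,-1],[-0.001,0.05,0,0,0,0,-1],[-0.001,0.08,0,0,0,0,-1],[-0.001,0.105,0,0,0,0,-1],[-0.001,0.125,0,0,0,0,-1],[-0.001,0.138,0,0,0,0,-1],[-0.001,0.144,0,0,0,0,-1],[-0.001,0.144,0,0,0,0,-1]]'
python3 - <<'E'
from h import *
s=vision.camera("side");cv2.imwrite("pics/side6.png",s)
print(robot.get_obs()["position"],robot.get_obs()["ft_force"])
E
```

```text
time: 10.55
position: [0.5694, 0.2419, 0.1776]
tool_rot: [-0.705, 0.053, -0.053, 0.705]
ft_force: [-0.1, 0.4, -0.4]
grip_width: 0.0334
[0.56946494 0.24196521 0.17785639] [ 0.07297636 -0.00562863 -1.11826313]
```

View pics/side6.png

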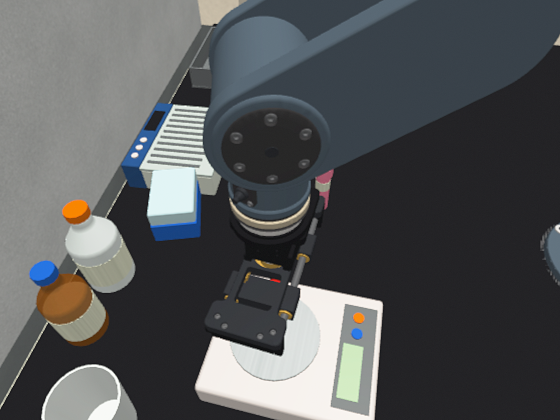

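The gripper is over the pan in the side view, and the tube is hidden behind it. Lowering slowly in millimetre steps, watching the force.

```bash
python3 -m crank '[[0,0.004,0,0,0,0,-1],[0,0.008,0,0,0,0,-1],[0,0.012,0,0,0,0,-1],[0,0.014,0,0,0,0,-1],[0,0.014,0,0,0,0,-1]]'; python3 -m crank '[[0,0.002,0,0,0,0,-1],[0,0.002,0,0,0,0,-1]]'
```

```text
time: 11.22
position: [0.5692, 0.2419, 0.1704]
tool_rot: [0.705, -0.053, 0.053, -0.705]
ft_force: [0.8, 0.3, -0.5]
grip_width: 0.033
time: 11.48
position: [0.5692, 0.2419, 0.1695]
tool_rot: [-0.705, 0.053, -0.053, 0.705]
ft_force: [-0.8, -0.9, -0.1]
grip_width: 0.0336
```

```bash
python3 -m crank '[[0,0.002,0,0,0,0,-1],[0,0.002,0,0,0,0,-1]]'; python3 -m crank '[[0,0.002,0,0,0,0,-1],[0,0.002,0,0,0,0,-1]]'
```

```text
time: 11.72
position: [0.5693, 0.2419, 0.1685]
tool_rot: [0.705, -0.053, 0.053, -0.705]
ft_force: [-0.4, -0.5, -0.8]
grip_width: 0.0335
time: 11.98
position: [0.5698, 0.2419, 0.1685]
tool_rot: [-0.705, 0.052, -0.053, 0.705]
ft_force: [0.1, 0.3, 4.1]
grip_width: 0.0334
```

Contact: +4 N at TCP z 0.1685, close to the 0.169 expected. Releasing gradually.

```bash
python3 -m crank '[[0,0,0,0,0,0,-0.25],[0,0,0,0,0,0,-0.2],[0,0,0,0,0,0,-0.1],[0,0,0,0,0,0,0.1],[0,0,0,0,0,0,0.4],[0,0,0,0,0,0,1],[0,0,0,0,0,0,1],[0,0,0,0,0,0,1]]'
python3 - <<'E'
from h import *
cv2.imwrite("pics/wrist7.png",vision.camera("wrist"))
E
```

```text
time: 12.98
position: [0.5692, 0.2419, 0.1675]
tool_rot: [0.705, -0.053, 0.053, -0.705]
ft_force: [-0.8, 0.2, 0.9]
grip_width: 0.08
```

View pics/wrist7.png

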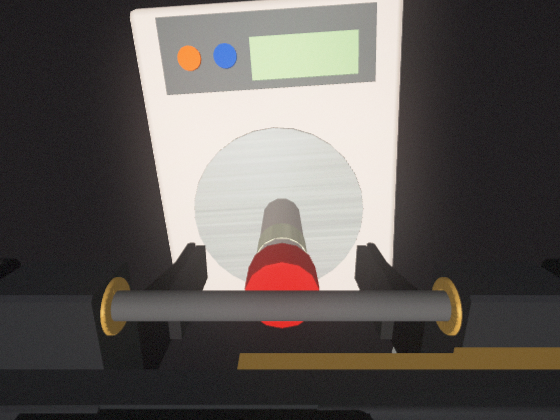

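The tube is free and upright, with its cap at (282,285) centred between the open jaws. Retreating straight up, then sideways for a clear view.

```bash
python3 -m crank '[[0,-0.01,0,0,0,0,1],[0,-0.03,0,0,0,0,1],[0,-0.06,0,0,0,0,1],[0,-0.1,0,0,0,0,1],[0,-0.15,0,0,0,0,1],[0,-0.2,0,0,0,0,1],[0,-0.24,0,0,0,0,1],[0,-0.26,0,0,0,0,1],[0,-0.26,0,0,0,0,1]]' && python3 -m crank '[[-0.1,0,0,0,0,0,1],[-0.2,0,0,0,0,0,1],[-0.28,0,0,0,0,0,1],[-0.3,0,0,0,0,0,1],[-0.3,0,0,0,0,0,1],[-0.3,0,0,0,0,0,1]]'
python3 - <<'E'
from h import *
for n in("side","top"):cv2.imwrite(f"pics/{n}8.png",vision.camera(n))
E
```

```text
time: 14.15
position: [0.5696, 0.242, 0.2987]
tool_rot: [-0.705, 0.052, -0.054, 0.705]
ft_force: [1.2, -0.2, 0.1]
grip_width: 0.0873
time: 14.9
position: [0.4225, 0.2642, 0.2975]
tool_rot: [-0.705, 0.053, -0.053, 0.705]
ft_force: [-0.5, -0.2, 0.3]
grip_width: 0.0872
```

View pics/side8.png

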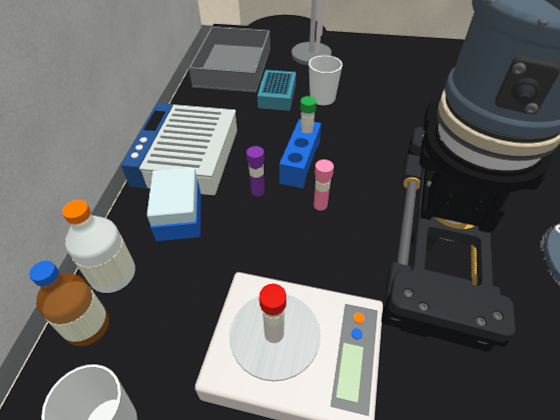

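View pics/top8.png

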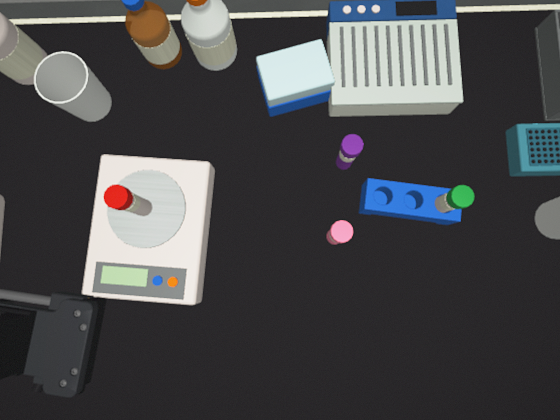

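```bash
python3 - <<'E'
from h import *
it,is_=vision.camera_info("top"),vision.camera_info("side")
print(tri([ray(it,116,194.5),ray(is_,273,294)]))
t0,t8=cv2.imread("pics/top0.png"),cv2.imread("pics/top8.png")
for im in(t0,t8):print([ (s,c.round(1)) for k,s,c in blobs(hsv(im,(105,150,60),(125,255,255)))[0] if 350<c[0]<460 and c[1]>150])
o=robot.get_obs();print(o["time"],abs(o["joint_velocities"]).max())
robot.hand_in()
E
```

```text
(array([0.57104544, 0.24019968, 0.18422181]), [np.float64(0.0006745669016089326), np.float64(0.0006745669016089388)])
[(array([ 359,  178,  103,   47, 2525], dtype=int32), array([408.3, 203.3]))]
[(array([ 359,  178,  103,   47, 3095], dtype=int32), array([404.7, 201.1]))]
15.0 0.00619524909405106
the job is handed in; nothing more can be done
```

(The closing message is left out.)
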